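# Open the blue-tabbed vial warmer

### The arm

A 6-joint arm with a two-finger parallel gripper is mounted at the origin on the work surface. World frame = base frame: x ahead of the robot, y to its left, z up, the work surface at z = 0. Lengths are in m, angles in rad, forces in N, time in s.
With the tool pointing down it reaches from about 0.4 to 0.825 m from the base axis. Payload 7 kg.
Tool frame: the origin (TCP) lies at the very end of the fingers, on their centre line; the grasp point (between the pads) lies 19 mm behind it; y points along the fingers, z is the direction in which the jaws open and shut, and the axes are right-handed (so a half turn about y gives the same grasp; the last joint's range is limited). The gripper opens to 88 mm and grips with 3 to 60 N. Pads are 19 mm wide; open, the fingers measure 130 mm over their backs; the gripper's body (78 mm by 193 mm) begins 47 mm behind the grasp point.
Start: joints at [-0.826, 0.359, 0.012, 0, -1.224, -0.288], TCP at [0.298, -0.606, 0.227] pointing down, gripper open.
Joint ranges: [-3.07, 3.07], [-1.43, 2.12], [-1.02, 1.25], [-3.03, 1.67], [-3.05, -0], [-3.03, 3.03]. Speed limits (rad/s): [2.39, 2.39, 3.01, 3.14, 3.14, 3.14].

### API

Orientations are given as [roll, pitch, yaw] about the fixed x, y, z axes, in that order (R = Rz(yaw) Ry(pitch) Rx(roll)).
In Python, from station import get_state, grab_frame, job_done, regions_of gives the robot as it stands.
- The arm moves only by the tool drive_tool, never from a script. Its argument "rows" is a list of rows, each a list of 3 entries, a list of its own where there are three numbers: the shift along the world's x, y, z as a fraction of full scale, then the turn about the world's z as a fraction of full scale, then the opening, from 0 (shut) to 1 (fully open). A call has 1 to 12 rows; each row is the pose to reach, as a shift and turn from the pose commanded when the call began; what a row does not reach only later rows make up. Full scale, the value 1, is 30 cm for a shift and 90 degrees for a turn. A row lasts 1/10 s, in which the tool goes at most 50 mm and 8.59 degrees, less where a joint would pass 70% of its speed; a pose out of reach is approached as far as the arm can. A call with a number of a shift or a turn outside -1 to 1 is refused whole. A call with a gripper value outside its range is refused whole. The fingers move at their own pace and stop on an object; "newtons" is the grip in N (left out, the last holds). Time passes only in rows, so rows that repeat a pose let the fingers close. It gives the time, the measured TCP pose, the force and the opening at its end, in the units of the state.
- get_state(): the state, without advancing time (a new reading comes with each control period).
- grab_frame(name): name is "scene" or "top" or "wrist"; returns a dict with "img" (400x640x3 uint8, blue, green, red), "fx", "fy", "cx", "cy" (pixels), "k1" (the pictures are not rectified: a ray, as slopes to the right and down, at radius r is drawn at 1 + k1 r^2 times it, then the intrinsics apply), "T" (4x4, takes a point from camera to world coordinates); the wrist camera has in their place "hand_eye" (4x4, takes a point from camera to tool coordinates, whose origin is the TCP and whose axes are the tool frame's). Camera axes: x right, y down, z forward; pixel columns grow to the right and rows downward; lengths in m; the calibration is good to about 2 mm. A picture is of the moment at which its call begins: read the wrist's pose just before it. There is no depth.
- job_done(): hands the job in, once; it reports no verdict.
Trained networks look in a picture, given as the dict that the camera call returned (one of the last four; its "shot" number tells which), for a name from the list of things; names that differ only in an ending like _2 or _b are one class to them, and where a whole thing is asked for, a point or a joint stands for the part that bears it (a point fixed in the world has none). Each returns a list of dicts, best first, with "confidence" (0 to 1); they miss things now and then, are a little off and sometimes report something else, mostly with a low value. They report only what shows in the picture. A call takes as long as a camera call. They do not tell look-alikes from the thing itself.
- regions_of(picture, thing): "pixels" (400x640 bool, what is visible of it) and "box" ([left, top, right, bottom] in pixels, round what is visible of it).
The state is a dict: "t": time; "q": joint angles; "qd": joint speeds; "joint_efforts": joint torques, N m; "eef_pos": TCP position; "ee_rot": TCP orientation; "force": force on the tool from outside, world axes, zero at the start; "moment": the same for the moment, N m; "width": finger opening in m.
Only numpy, scipy, OpenCV 4.12 (cv2) and the standard library are available. Lean on these libraries where they do the work, as an engineer would, in place of code of your own. Each camera call takes 0.05 s, during which the arm holds its last target. There are 200 camera calls.

### The job

Press down the blue release tab so that the lid it holds springs up, then push that lid gently back until it is fully open, and leave it standing open. Work with the fingertips only: pick nothing up, leave the orange-tabbed unit shut, and do not disturb the bottle, the jar and the yellow-lidded box.

Things in the scene. Friction and masses are not known exactly. Their poses are not given: they have to be found in the camera images.
- blue_unit: the BLUE-tabbed vial warmer: a white box with a grey lower front ledge, fixed to the bench; 172 mm deep (own x), 120 mm wide (own y), 68 mm high with the lid shut, 75 mm at the hook. Origin: on the bench, 20 mm in front of the middle of the white box; its own x runs from the tab side (front, -x) to the hinge side (back, +x), z up. In its frame the ledge spans x -97 to -35 mm (36 mm high), the box x -35 to +75 mm (walls 60 mm high).
- blue_lid (a joint): lid of the BLUE-tabbed unit, rad: 0 shut (level), about 1.75 fully open (leaning back past upright), with a soft stop at 1.9. The flat lid is 95 mm from hinge line to front edge, 114 mm wide, 8 mm thick. Unlatched, a spring lifts it by itself within about two seconds to roughly 0.9 rad, where the stiff hinge holds it; from there it takes about 1 to 2 N at the front edge, pushed back and up along its arc, to push it farther, and it stays where it is left.
- blue_edge (a point): middle of the front edge of that lid (mid-thickness); moves with the lid. Shut, it is 64 mm above the bench.
- blue_hinge (a point): middle of that lid's hinge line, 64 mm above the bench at the back of the unit; the line runs along the unit's y.
- blue_tab (a joint): release tab of the BLUE-tabbed unit, a rocker, rad: 0 at rest, 0.28 fully pressed; it lets go of the lid at about 0.13 and springs back when released. About 5 N on the pad releases it (pad's middle 4 mm down), 7 N presses it fully (8 mm down).
- blue_pad (a point): middle of the upper face of that tab's flat pad (46 mm along the unit's x, 40 mm wide, 58 mm above the bench at rest), in front of the lid; press it straight down. The tab's hook rises 15 mm above the pad, 28 mm behind this point, and holds the lid's front edge.
- orange_unit: a second vial warmer, identical but for its ORANGE tab; must stay shut. Frame and sizes as for the blue unit.
- orange_lid (a joint): lid of the orange-tabbed unit, rad: 0 shut; shut at the start.
- bottle_mid (a point): centre (half-way up) of a loose glass bottle with red cap, 60 mm across, 125 mm high, standing between the units; z axis along the bottle.
- jar_mid (a point): centre of a loose small amber jar with white cap, 34 mm across, 50 mm high, standing on the bench.
- tipbox_mid (a point): centre of a loose grey box with yellow lid, 92 x 62 x 54 mm high, standing on the bench to one side.
Not all that is in view belongs to the job. Of the things that look like the part that bears tipbox_mid, take the one that is nearest to the robot's base at the start. What is shaped like the orange_unit but green is not meant.

How it is judged:
On the way, in this order (a step that is already met when the one before it is completed fails the run):
1. the blue tab is pressed down by the fingers (value of joint blue_tab above 0.08 rad and contact force between the fingers and blue_tab above 1 N).
2. the blue unit's lid has sprung up (value of joint blue_lid above 0.4 rad).
3. the lid is pushed fully open (value of joint blue_lid above 1.6 rad), for 0.2 s.
At the end, for the whole second after the job is handed in: The blue unit's lid stands open by more than 1.6 rad (its stop is at 1.9) and is at rest, its tab has sprung back (below 0.05 rad), the orange unit's lid is shut (below 0.06 rad), and the bottle, jar and box stand upright (within 0.2 rad) within 20 mm of where they began (value of joint blue_lid above 1.6 rad and velocity of joint blue_lid between -0.1 and 0.1 rad/s and value of joint blue_tab below 0.05 rad and value of joint orange_lid below 0.06 rad and distance of each of bottle_mid, jar_mid, tipbox_mid from where it was at the start of the episode below 0.02 m and angle between each of bottle_mid, jar_mid, tipbox_mid's own z axis and vertical below 0.2 rad); the robot touches nothing.
It fails at once if the orange-tabbed unit comes open (value of joint orange_lid above 0.1 rad).
It fails at once if the bottle, jar or box is pushed 20 mm away, tipped or lifted (not (distance of each of bottle_mid, jar_mid, tipbox_mid from where it was at the start of the episode below 0.02 m and angle between each of bottle_mid, jar_mid, tipbox_mid's own z axis and vertical below 0.2 rad)).
It fails at once if the blue unit's lid is pushed roughly (over 60 N) (contact force between any of the fingers, the arm and blue_lid above 60 N).
It also fails if it takes over 48 s, if anything falls off the work surface, if the arm or the gripper's body presses on something with over 40 N, if the wrist force passes 120 N, or if a joint passes its speed limit or range.

## Working session

There is one attempt and no reset: what is moved stays moved. The work goes in short steps, Python scripts to look and compute and a tool call to move; the robot and the scene stay as the last step left them, time stands still between calls to the robot, and variables do not carry over. Pictures are saved under pics/ and viewed, about 8 in all and at most 12, crops included, and the job is handed in when it is done.

Besides the shell and the picture viewer there is one more tool, called after "Request:" as name([rows], argument=value, ...), one row to a line, values as JSON. drive_tool: Moves the arm, as the interface text tells. Its arguments: {"type":"object","properties":{"rows":{"type":"array"},"newtons":{"type":"number"}},"required":["rows"]}

```bash
mkdir -p pics; cat > h.py <<'E'
import numpy as np, cv2
from station import *
def ray(f,u,v,T=None):
    x=(u-f['cx'])/f['fx'];y=(v-f['cy'])/f['fy'];a,b=x,y
    for _ in range(20):
        s=1+f['k1']*(a*a+b*b);a,b=x/s,y/s
    T=f['T'] if T is None else T
    return T[:3,3],T[:3,:3]@np.array([a,b,1.])
def at(f,u,v,z,T=None):
    o,d=ray(f,u,v,T);return o+d*(z-o[2])/d[2]
def proj(f,P,T=None):
    T=np.array(f['T'] if T is None else T);p=(np.atleast_2d(P)-T[:3,3])@T[:3,:3]
    a=p[:,0]/p[:,2];b=p[:,1]/p[:,2];s=1+f['k1']*(a*a+b*b)
    return np.c_[f['fx']*a*s+f['cx'],f['fy']*b*s+f['cy']]
E
python3 - <<'E'
from h import *
print(get_state())
for n in('scene','top'):
    f=grab_frame(n);cv2.imwrite(f'pics/{n}0.png',f['img']);print(n,np.round(f['T'],3).tolist())
    for k in('blue_unit','orange_unit','blue_pad','blue_lid','bottle_mid','jar_mid','tipbox_mid'):
        for r in regions_of(f,k)[:3]:
            v,u=np.nonzero(r['pixels']);print(k,round(r['confidence'],2),r['box'],u.mean().round(),v.mean().round(),len(u))
E
```

```text
{'t': 0.0, 'q': array([-8.25920157e-01,  3.59364882e-01,  1.10779186e-02, -3.43169743e-04,
       -1.22412162e+00, -2.88138190e-01]), 'qd': array([-0.00086129,  0.00018917, -0.00095267,  0.00027344, -0.00116719,
       -0.00142022]), 'joint_efforts': array([-1.84200426e-04, -5.82722247e+01,  2.93054473e+01,  6.99724987e+00,
        6.84153638e-03, -1.90401124e-04]), 'eef_pos': array([ 0.29747159, -0.60537299,  0.22564648]), 'ee_rot': array([-1.56915885e+00,  1.48889513e-04,  4.56621242e-01]), 'force': array([-0.19242963, -1.01793379, -0.13100069]), 'moment': array([ 0.01280192, -0.010182  ,  0.01344847]), 'width': 0.08747421465801072}
scene [[0.424, 0.533, -0.733, 1.455], [0.906, -0.257, 0.337, -0.259], [-0.009, -0.806, -0.591, 0.757], [0.0, 0.0, 0.0, 1.0]]
blue_unit 0.6 [163.9, 206.8, 222.9, 269.1] 193.0 239.0 2947
orange_unit 0.92 [313.4, 170.2, 378.3, 217.2] 346.0 194.0 2313
orange_unit 0.91 [320.1, 219.1, 395.1, 289.0] 356.0 253.0 3421
blue_pad 0.48 [183.3, 204.2, 201.9, 217.6] 193.0 212.0 169
blue_lid 0.84 [172.1, 216.5, 216.2, 248.0] 192.0 230.0 1139
bottle_mid 0.94 [268.6, 186
[... 364 characters left out ...]
 496.7, 264.8] 463.0 224.0 4200
blue_unit 0.49 [441.9, 190.8, 495.4, 237.5] 469.0 214.0 1956
orange_unit 0.97 [297.2, 96.4, 350.6, 170.1] 323.0 133.0 3452
orange_unit 0.87 [258.1, 182.7, 312.8, 262.9] 283.0 224.0 3868
orange_unit 0.16 [425.1, 182.4, 496.8, 266.9] 463.0 224.0 4245
blue_pad 0.72 [456.1, 235.6, 472.1, 257.8] 463.0 245.0 442
blue_lid 0.59 [439.9, 187.3, 495.6, 241.0] 468.0 214.0 1969
bottle_mid 0.72 [360.2, 195.1, 387.7, 222.0] 372.0 209.0 622
jar_mid 0.5 [357.5, 274.4, 372.2, 284.4] 366.0 278.0 160
jar_mid 0.23 [199.5, 218.0, 231.0, 260.5] 212.0 238.0 1236
tipbox_mid 0.68 [195.9, 218.7, 232.4, 254.9] 212.0 238.0 1232
tipbox_mid 0.56 [137.8, 208.0, 184.2, 255.4] 161.0 233.0 1243
```

```bash
python3 - <<'E'
import cv2
a=cv2.imread('pics/top0.png')[80:310,130:530];cv2.imwrite('pics/a.png',cv2.resize(a,None,fx=2,fy=2,interpolation=2))
E
```

```text
(no output)
```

View pics/a.png

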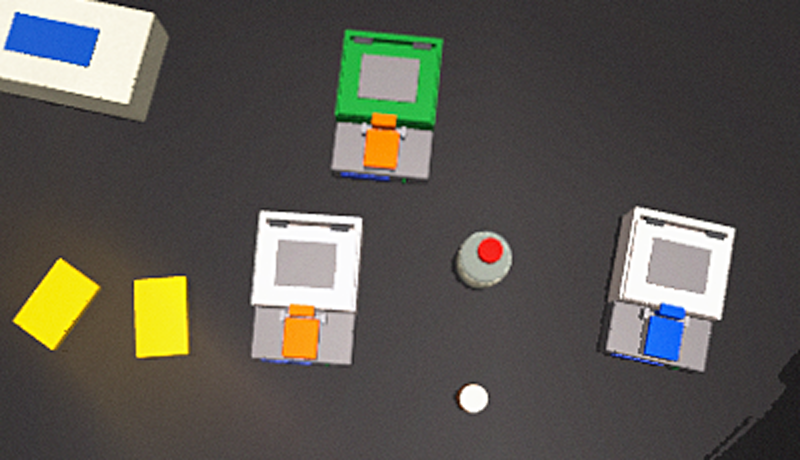

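View pics/scene0.png

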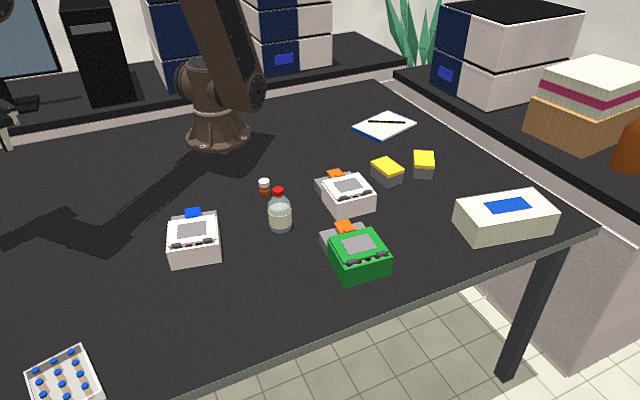

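The top view shows the blue unit on the right, with its tab at about (462,247) px and yawed slightly. The bottle is to its left and the green-bodied one is a decoy. I'll fit the unit's pose next.

```bash
cat > fit.py <<'E'
from h import *
from scipy.optimize import minimize
import itertools
B=lambda x0,x1,y,h:np.array(list(itertools.product((x0,x1),(-y,y),(0,h))))
L=B(-.097,-.035,.06,.036);W=B(-.035,.075,.06,.067)
def tf(p,X):
    c,s=np.cos(p[2]),np.sin(p[2]);return X@np.array([[c,s,0],[-s,c,0],[0,0,1]])+[p[0],p[1],0]
def sil(f,p):
    m=np.zeros((1600,2560),np.uint8)
    for X in(L,W):
        cv2.fillConvexPoly(m,cv2.convexHull((proj(f,tf(p,X))*4+1.5).round().astype(np.int32)),1)
    return cv2.resize(m.astype(np.float32),(640,400),interpolation=cv2.INTER_AREA)
def fit(fs,p0):
    def c(p):
        s=0
        for f,m in fs: a=sil(f,p);s+=np.abs(a-m).sum()/m.sum()
        return s
    best=None
    for d in(-.2,0,.2):
        r=minimize(c,np.array(p0)+[0,0,d],method='Nelder-Mead',options=dict(initial_simplex=np.array(p0)+[0,0,d]+np.array([[0,0,0],[.02,0,0],[0,.02,0],[0,0,.15]])))
        if best is None or r.fun<best.fun:best=r
    return best
E
python3 - <<'E'
from fit import *
T=grab_frame('top');S=grab_frame('scene')
def m(f,k,near):
    R=[r for r in regions_of(f,k) if np.hypot((r['box'][0]+r['box'][2])/2-near[0],(r['box'][1]+r['box'][3])/2-near[1])<25]
    return max(R,key=lambda r:r['pixels'].sum())['pixels'].astype(np.float32)
mt=m(T,'blue_unit',(463,224));ms=m(S,'blue_unit',(193,238))
p0=at(T,463,224,.05);print(p0)
for fs in([(T,mt)],[(S,ms)],[(T,mt),(S,ms)]):
    r=fit(fs,[p0[0],p0[1],-.1]);print(r.x.round(4),r.fun)
    print('pad',tf(r.x,np.array([[-.07,0,.058],[-.02-.022,0,.075]])).round(4).tolist())
mo=m(T,'orange_unit',(285,223));q=at(T,283,224,.05);r=fit([(T,mo)],[q[0],q[1],0]);print('orange',r.x,r.fun)
print('pad direct',at(T,463,246,.058),'edge', at(T,130+669/2,80+308/2,.075))
print('bottle',at(T,372,208,.06),at(T,130+490/2,80+250/2,.125),'jar',at(T,366,278,.05))
# lid corners
for u,v in((637,208),(735,230),(612,298),(725,318)):print(at(T,130+u/2,80+v/2,.068).round(3))
E
```

```text
[ 0.54751767 -0.19310544  0.05      ]
[ 0.5578 -0.1991 -0.1941] 0.035410076379776
pad [[0.4892, -0.1856, 0.058], [0.5166, -0.191, 0.075]]
[ 0.5603 -0.201  -0.2003] 0.058997564017772675
pad [[0.4917, -0.1871, 0.058], [0.5191, -0.1926, 0.075]]
[ 0.5581 -0.2001 -0.2035] 0.10764420032501221
pad [[0.4895, -0.186, 0.058], [0.5169, -0.1916, 0.075]]
orange [ 0.55280472  0.2305356  -0.05045768] 0.02661444991827011
pad direct [ 0.49539157 -0.18892378  0.058     ] edge [ 0.52178899 -0.18813259  0.075     ]
bottle [0.5808086  0.02257042 0.06      ] [0.57814613 0.02229485 0.125     ] jar [0.41924406 0.03537614 0.05      ]
[ 0.639 -0.157  0.068]
[ 0.615 -0.272  0.068]
[ 0.533 -0.124  0.068]
[ 0.512 -0.255  0.068]
```

Request:
drive_tool([
  [[0.1,0.15,0],-0.09,0],
  [[0.2,0.3,0],-0.18,0],
  [[0.3,0.45,0],-0.27,0],
  [[0.4,0.6,0],-0.36,0],
  [[0.5,0.75,0],-0.418,0],
  [[0.6,0.9,0],-0.418,0],
  [[0.66,0.95,0],-0.418,0],
  [[0.66,0.95,0],-0.418,0],
  [[0.66,0.95,0],-0.418,0],
], newtons=20)

```text
t: 1.95
eef_pos: [0.4966, -0.3196, 0.2266]
ee_rot: [-1.571, -0.0, -0.197]
force: [-0.2, 0.2, -0.4]
width: 0.0213
```

Request:
drive_tool([
  [[0,0.15,-0.05],0,0],
  [[0,0.3,-0.15],0,0],
  [[0,0.45,-0.25],0,0],
  [[0,0.45,-0.32],0,0],
  [[0,0.45,-0.32],0,0],
  [[0,0.45,-0.32],0,0],
])

```text
t: 2.55
eef_pos: [0.4956, -0.1869, 0.1311]
ee_rot: [-1.571, 0.0, -0.2]
force: [0.6, 0.5, -0.1]
width: 0.0003
```

```bash
python3 - <<'E'
from h import *
from scipy.spatial.transform import Rotation as R
s=get_state();print(s['eef_pos'],s['ee_rot'],s['force'],s['width'])
f=grab_frame('wrist');T=np.eye(4);T[:3,:3]=R.from_euler('xyz',s['ee_rot']).as_matrix();T[:3,3]=s['eef_pos'];T=T@f['hand_eye']
im=f['img'].copy()
for P,c in(([.496,-.187,.058],(0,0,255)),(s['eef_pos'],(0,255,0))):
    u=proj(f,P,T)[0];print(u);cv2.circle(im,tuple(int(x) for x in u),5,c,2)
cv2.imwrite('pics/w.png',im)
for r in regions_of(f,'blue_pad')[:2]:
    v,u=np.nonzero(r['pixels']);print(r['confidence'],r['box'],at(f,u.mean(),v.mean(),.058,T))
E
```

```text
[ 0.49563373 -0.18694848  0.1311256 ] [-1.57147361e+00  3.68351832e-04 -2.00209839e-01] [ 0.57711236  0.52170091 -0.06701677] 0.00028401094342406545
[321.22283921 206.43104446]
[321.55130802 242.68884201]
0.77 [295.1, 174.0, 344.7, 251.2] [ 0.49192403 -0.187972    0.058     ]
```

View pics/w.png

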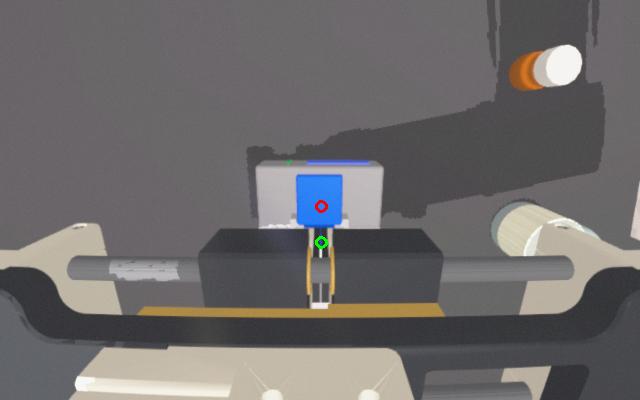

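The wrist view shows the pad centred at about (319,199) px. That is 6–7 mm nearer the base than my mark, and it agrees with the fit at (0.490, -0.186). I'll shift there and press.

Request:
drive_tool([
  [[-0.02,0.003,-0.08],0,0],
  [[-0.02,0.003,-0.16],0,0],
  [[-0.02,0.003,-0.22],0,0],
  [[-0.02,0.003,-0.24],0,0],
  [[-0.02,0.003,-0.25],0,0],
  [[-0.02,0.003,-0.26],0,0],
  [[-0.02,0.003,-0.265],0,0],
  [[-0.02,0.003,-0.265],0,0],
])

```text
t: 3.45
eef_pos: [0.4874, -0.1856, 0.0523]
ee_rot: [-1.572, 0.004, -0.201]
force: [-10.8, 2.5, 12.9]
width: 0.0008
```

```bash
python3 - <<'E'
from h import *
s=get_state();print(s['eef_pos'],s['force'])
f=grab_frame('scene');cv2.imwrite('pics/s1.png',cv2.resize(f['img'][120:320,80:380],None,fx=2.5,fy=2.5,interpolation=2))
E
```

```text
[ 0.48735857 -0.18558479  0.05230295] [-10.80428297   2.47247247  12.90849106]
```

View pics/s1.png

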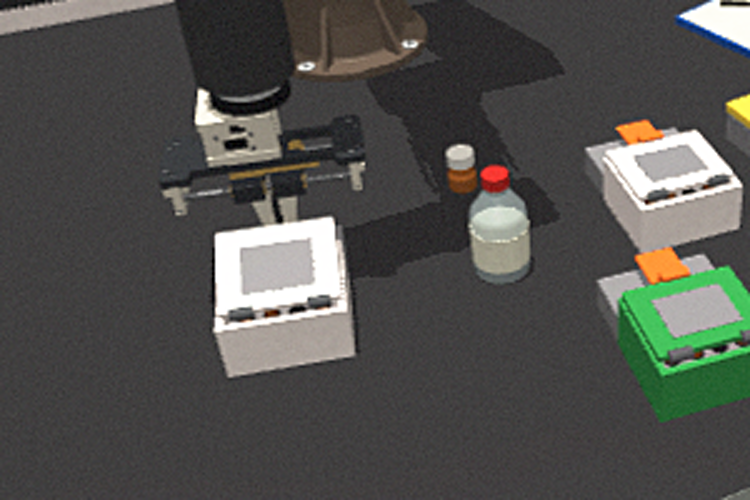

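The lid is still shut. The tool is being pushed toward -x with 11 N, so the hook is probably bearing on the fingers. I'll back up, shift about 9 mm forward on the pad, and press again.

Request:
drive_tool([
  [[0,0,0.06],0,0],
  [[-0.03,0.006,0.06],0,0],
  [[-0.03,0.006,0.03],0,0],
  [[-0.03,0.006,0.015],0,0],
  [[-0.03,0.006,0.005],0,0],
  [[-0.03,0.006,-0.005],0,0],
  [[-0.03,0.006,-0.012],0,0],
  [[-0.03,0.006,-0.012],0,0],
  [[-0.03,0.006,-0.012],0,0],
  [[-0.03,0.006,-0.012],0,0],
])

```text
t: 4.5
eef_pos: [0.4791, -0.1832, 0.0489]
ee_rot: [-1.572, 0.003, -0.199]
force: [-12.8, 7.0, 32.4]
width: 0.0001
```

```bash
python3 - <<'E'
from h import *
s=get_state();print(s['eef_pos'],s['force'])
f=grab_frame('scene');cv2.imwrite('pics/s2.png',cv2.resize(f['img'][120:320,80:380],None,fx=2.5,fy=2.5,interpolation=2))
E
```

```text
[ 0.47911131 -0.18319955  0.04889089] [-12.84941498   7.01621908  32.4387319 ]
```

View pics/s2.png

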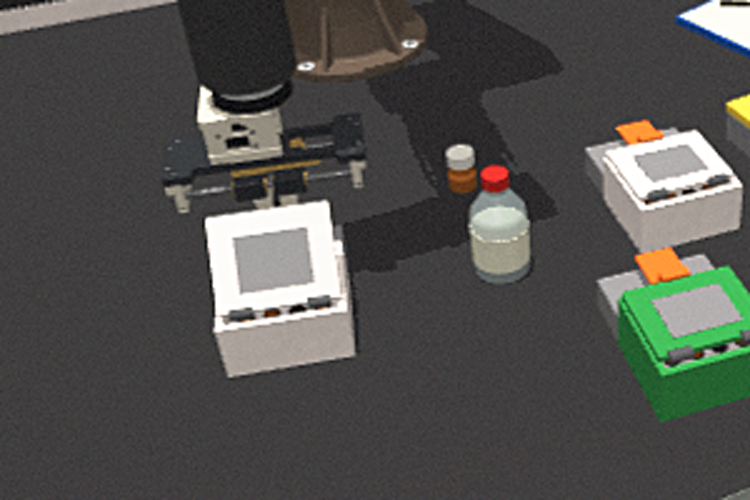

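The lid has unlatched and is rising. I'll ease the load, wait, then lift away.

Request:
drive_tool([
  [[0,0,0.012],0,0],
  [[0,0,0.012],0,0],
  [[0,0,0.012],0,0],
  [[0,0,0.012],0,0],
  [[0,0,0.012],0,0],
  [[0,0,0.012],0,0],
  [[0,0,0.012],0,0],
  [[0,0,0.012],0,0],
  [[0,0,0.012],0,0],
  [[-0.03,0.006,0.05],0,0],
  [[-0.06,0.012,0.12],0,0],
  [[-0.06,0.012,0.25],0,0],
])

```text
t: 5.75
eef_pos: [0.4594, -0.1792, 0.121]
ee_rot: [-1.571, 0.006, -0.201]
force: [1.1, -0.2, 0.4]
width: 0.0002
```

```bash
python3 - <<'E'
from h import *
s=get_state();print(s['eef_pos'],s['force'])
f=grab_frame('scene');cv2.imwrite('pics/s3.png',cv2.resize(f['img'][120:320,80:380],None,fx=2.5,fy=2.5,interpolation=2))
E
```

```text
[ 0.45943924 -0.17917015  0.12102929] [ 1.1314671  -0.19950211  0.40374001]
```

View pics/s3.png

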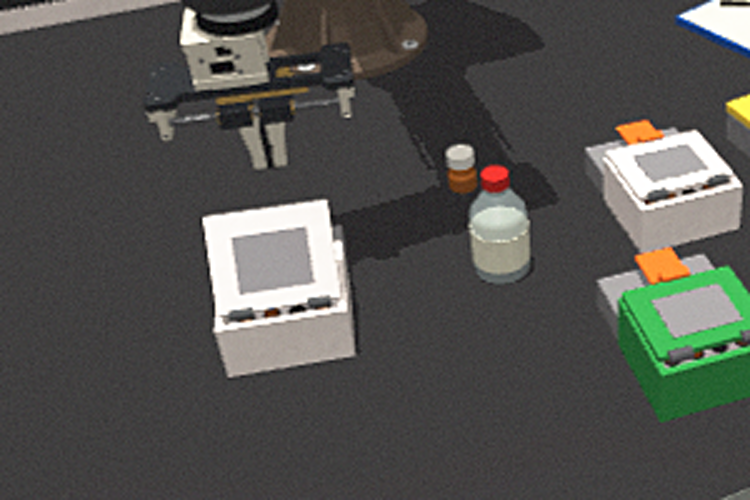

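```bash
cat > lid.py <<'E'
from fit import *
p=np.array([.5595,-.2005,-.2]); HX=.068
def lidpts(a,top=True):
    o=[]
    for r in(.095,):
        for y in(.057,-.057):
            t=.004
            o.append([HX-r*np.cos(a)+t*np.sin(a),y,.064+r*np.sin(a)+t*np.cos(a)])
    return tf(p,np.array(o))
E
python3 - <<'E'
from lid import *
f=grab_frame('scene')
for a in(0,.3,.6,.75,.9,1.1):print(a,((proj(f,lidpts(a))-[80,120])*2.5).round().tolist())
cv2.imwrite('pics/s4.png',f['img'])
for r in regions_of(f,'blue_lid')[:2]:print(r['confidence'],r['box'],((r['box'][:2]-np.array([80,120]))*2.5))
E
```

```text
0 [[337.0, 237.0], [221.0, 255.0]]
0.3 [[333.0, 219.0], [214.0, 236.0]]
0.6 [[329.0, 206.0], [208.0, 224.0]]
0.75 [[328.0, 203.0], [205.0, 221.0]]
0.9 [[327.0, 202.0], [202.0, 220.0]]
1.1 [[326.0, 204.0], [199.0, 222.0]]
0.97 [164.9, 200.4, 216.2, 247.5] [212.25 201.  ]
```

The lid is at about 0.8–0.9 rad and the tool is clear. Next I'll push slowly along the unit's x.

Request:
drive_tool([
  [[0.1,-0.02,0],0,0],
  [[0.2,-0.04,0],0,0],
  [[0.26,-0.053,0],0,0],
  [[0.28,-0.057,0],0,0],
  [[0.3,-0.061,0],0,0],
  [[0.32,-0.065,0],0,0],
  [[0.34,-0.069,0],0,0],
  [[0.36,-0.073,0],0,0],
  [[0.38,-0.077,0],0,0],
  [[0.4,-0.081,0],0,0],
  [[0.42,-0.085,0],0,0],
])

```text
t: 7.0
eef_pos: [0.5893, -0.2051, 0.1225]
ee_rot: [-1.571, -0.0, -0.2]
force: [-2.1, 0.1, 0.6]
width: 0.0006
```

Request:
drive_tool([
  [[0.02,-0.004,0],0,0],
  [[0.04,-0.008,0],0,0],
  [[0.06,-0.012,0],0,0],
  [[0.08,-0.016,0],0,0],
  [[0.1,-0.02,0],0,0],
  [[0.115,-0.024,0],0,0],
  [[0.115,-0.024,0],0,0],
  [[0.115,-0.024,0],0,0],
])

```text
t: 7.8
eef_pos: [0.6239, -0.2123, 0.1225]
ee_rot: [-1.571, -0.001, -0.2]
force: [-0.6, 0.1, 0.0]
width: 0.0003
```

```bash
python3 - <<'E'
from lid import *
s=get_state();print(s['eef_pos'],s['force'])
f=grab_frame('scene')
for a in(1.3,1.5,1.6,1.7,1.8,1.9):print(a,((proj(f,lidpts(a))-[130,160])*5).round().tolist())
cv2.imwrite('pics/s5.png',cv2.resize(f['img'][160:280,130:270],None,fx=5,fy=5,interpolation=2))
E
```

```text
[ 0.62386389 -0.21229608  0.12254102] [-0.56987391  0.10586092  0.0364867 ]
1.3 [[401.0, 219.0], [143.0, 257.0]]
1.5 [[402.0, 239.0], [139.0, 278.0]]
1.6 [[403.0, 252.0], [138.0, 291.0]]
1.7 [[404.0, 267.0], [137.0, 307.0]]
1.8 [[406.0, 283.0], [137.0, 323.0]]
1.9 [[408.0, 301.0], [137.0, 342.0]]
```

View pics/s5.png

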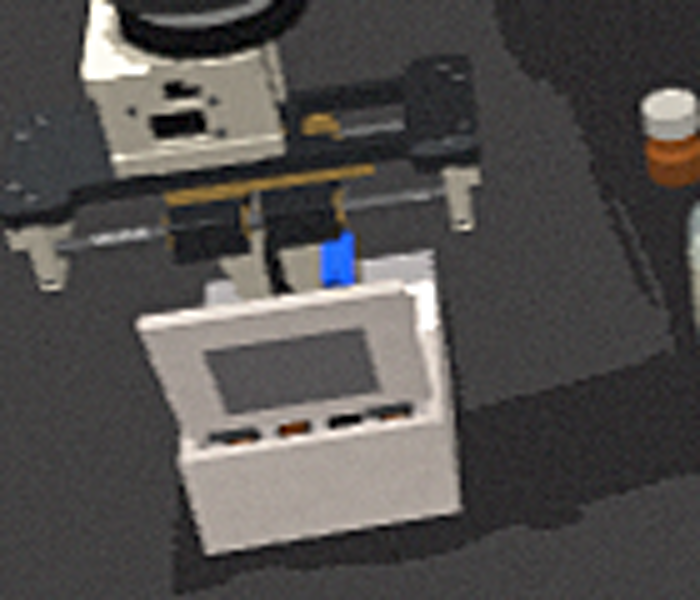

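The lid stands at about 1.75 rad by both picture and tool geometry, and the contact force is near zero. I'll retract now.

Request:
drive_tool([
  [[-0.03,0.006,0],0,0],
  [[-0.12,0.024,0],0,0],
  [[-0.25,0.05,0],0,0],
  [[-0.4,0.08,0.05],0,0],
  [[-0.5,0.1,0.15],0,0],
  [[-0.6,0.12,0.3],0,0],
  [[-0.6,0.12,0.4],0,0],
  [[-0.6,0.12,0.4],0,0],
  [[-0.6,0.12,0.4],0,0],
])

```text
t: 8.75
eef_pos: [0.4435, -0.176, 0.2438]
ee_rot: [-1.57, -0.004, -0.2]
force: [-0.6, 0.3, -0.5]
width: 0.0004
```

```bash
python3 - <<'E'
from lid import *
s=get_state();print(s['eef_pos'],s['force'],abs(s['qd']).max())
f=grab_frame('scene')
for k in('bottle_mid','jar_mid','tipbox_mid'):print(k,[r['box'] for r in regions_of(f,k)[:2]])
cv2.imwrite('pics/s6.png',cv2.resize(f['img'][140:300,130:330],None,fx=4,fy=4,interpolation=2)[:600])
E
```

```text
[ 0.44345607 -0.17599739  0.24384834] [-0.57166175  0.26827159 -0.47135065] 0.04145506772039133
bottle_mid [[267.2, 186.3, 291.2, 233.6], [367.5, 155.9, 406.2, 187.2]]
jar_mid [[260.6, 180.3, 274.0, 198.1]]
tipbox_mid [[407.8, 149.2, 431.8, 176.8], [369.1, 155.5, 407.2, 188.8]]
```

View pics/s6.png

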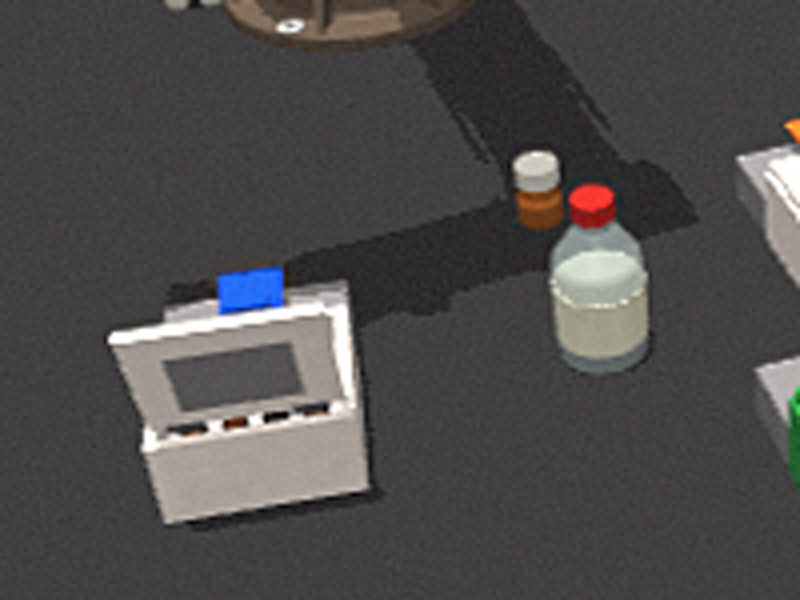

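The lid is standing open where I left it, the tab is back up, and the bottle and jar have not moved.

```bash
python3 -c "from station import *;print(job_done())"
```

```text
the job is handed in; nothing more can be done
None
```

The blue lid is open and standing at about 1.75 rad, and I handed the job in at about 9 s on the robot's clock.

- **Press:** The first press did not release the lid. I think the hook was bearing on the fingers, since the tool felt about 11 N sideways. I moved about 9 mm forward on the pad and pressed again, and the lid sprang up to roughly 0.8–0.9 rad. That second press was harder than needed: the wrist read 32 N upward with the tab at its stop.
- **Push:** I then pushed the lid back with the closed fingertips. The readings at the end of each push move were about 2 N and under 1 N.
- **Last checks:** After I retracted, the lid's corners had not moved in the picture, and the tool position agreed with the 1.75 rad estimate. The tab looked back at rest and the tool was clear of everything. The bottle, jar and boxes were within about 1–5 px of their starting positions in the network's outlines, which is about its own scatter.
- **Not rechecked:** I did not measure the orange lid's angle at the end. It looked shut in the earlier pictures, and the arm never came near it.

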